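# Put the porcelain pigment jars away in the painter's tray

### The arm

A 6-joint arm with a two-finger parallel gripper is mounted at the origin on the work surface. World frame = base frame: x ahead of the robot, y to its left, z up, the work surface at z = 0. Lengths are in m, angles in rad, forces in N, time in s.
With the tool pointing down it reaches from about 0.35 to 0.875 m from the base axis. Payload 15.5 kg.
Tool frame: the origin (TCP) lies between the finger pads; the fingertips stand 14 mm ahead of it and the grasp point (between the pads) lies 5 mm behind it (nose_length is the distance from the TCP to the fingertips, in m); z points along the fingers, y is the line along which they close (so a half turn about z gives the same grasp; the last joint's range is limited). The gripper opens to 85 mm and grips with 20 to 120 N. Pads are 22 mm wide; open, the fingers measure 114 mm over their backs; the gripper's body (76 mm by 85 mm) begins 54 mm behind the grasp point. The pads swing forward as they close: fully open they stand 13 mm farther back than shut.
Start: joints at [1.052, 0.494, 1.345, -0, 1.302, -0.096], TCP at [0.257, 0.57, 0.217] pointing down, gripper open.
Joint ranges: [-2.91, 2.91], [-0.82, 2.16], [0.22, 2.67], [-1.22, 4.37], [0.12, 2.79], [-3.08, 3.08]. Speed limits (rad/s): [1.89, 1.89, 2.57, 3.01, 3.01, 3.01].

### API

Orientations are given as [roll, pitch, yaw] about the fixed x, y, z axes, in that order (R = Rz(yaw) Ry(pitch) Rx(roll)).
In Python, from workcell import goto, line_to, move_joints, gripper_to, dwell, ik, camera, PlanningError, hand_in, get_time_s, get_q, get_dq, get_effort, get_tcp_pos, get_tool_rot, get_force, get_moment, get_width, get_gripper_force, nose_length gives the robot as it stands. Calls block until the motion is done:
- goto(position, orientation): joint-space move of the TCP to a pose.
- line_to(position, rotation=None, rate=0.15, guard=None): straight line of the TCP; rotation=None keeps the orientation; rate is the mean speed in m/s. With guard (N) it stops when the force on the tool has changed by that much, and returns True; else False.
- move_joints(angles): joint-space move.
- gripper_to(opening, force=None): finger opening in m; force is the grip in N (None keeps the last); returns when the fingers have stopped.
- dwell(seconds).
- ik(position, orientation): joint angles nearest the present ones, or None.
- camera(name): name is "side" or "top" or "wrist"; returns a dict with "img" (384x512x3 uint8, red, green, blue), "vfov" (degrees; the focal length in pixels is half the picture's height over the tangent of half this angle, whatever the lens; pixels are square), "cx", "cy" (the principal point, pixels), "R" (3x3) and "t" (3): a world point X has camera coordinates R X + t. Camera axes: x right, y down, z forward; pixel columns grow to the right and rows downward; lengths in m; the calibration is good to about 2 mm. A picture is of the moment at which its call begins. There is no depth.
A pose or a line that the arm cannot do raises PlanningError and nothing moves.
- hand_in(): hands the job in; it is judged then, once.
Readings, each from a call of its own:
- get_time_s(): time.
- get_q(): joint angles.
- get_dq(): joint speeds.
- get_effort(): joint torques, N m.
- get_tcp_pos(): TCP position.
- get_tool_rot(): TCP orientation.
- get_force(): force on the tool from outside, world axes, zero at the start.
- get_moment(): the same for the moment, N m.
- get_width(): finger opening in m.
- get_gripper_force(): force on a finger pad.
Only numpy, scipy, OpenCV 4.12 (cv2) and the standard library are available. Lean on these libraries where they do the work, as an engineer would, in place of code of your own. Each camera call takes 0.05 s, during which the arm holds its last target. There are 200 camera calls.

### The job

Put the four white porcelain pigment jars away in the dark wooden tray, each standing upright in the bay whose floor tile has the colour of its lid. The two brown terracotta jars hold something else although their lids look the same: leave them standing where they are. Set the jars down gently rather than dropping them, and tip none over.

Things in the scene. Friction and masses are not known exactly. Their poses are not given: they have to be found in the camera images.
- jar_blue: White porcelain pigment jar with a thin cobalt line round it and a blue lid, one solid closed piece: round body 58 mm across at its widest and 40 mm high, foot 46 mm across, then a straight-sided round lid 32 mm across and 32 mm tall, 72 mm in all, about 0.16 kg; made to be lifted by its lid. It starts standing on the bench. Origin at the centre of its underside, z up; its yaw has no meaning.
- jar_red: White porcelain pigment jar with a thin cobalt line round it and a red lid, one solid closed piece: round body 58 mm across at its widest and 40 mm high, foot 46 mm across, then a straight-sided round lid 32 mm across and 32 mm tall, 72 mm in all, about 0.16 kg; made to be lifted by its lid. It starts standing on the bench. Origin at the centre of its underside, z up; its yaw has no meaning.
- jar_green: White porcelain pigment jar with a thin cobalt line round it and a green lid, one solid closed piece: round body 58 mm across at its widest and 40 mm high, foot 46 mm across, then a straight-sided round lid 32 mm across and 32 mm tall, 72 mm in all, about 0.16 kg; made to be lifted by its lid. It starts standing on the bench. Origin at the centre of its underside, z up; its yaw has no meaning.
- jar_yellow: White porcelain pigment jar with a thin cobalt line round it and a yellow lid, one solid closed piece: round body 58 mm across at its widest and 40 mm high, foot 46 mm across, then a straight-sided round lid 32 mm across and 32 mm tall, 72 mm in all, about 0.16 kg; made to be lifted by its lid. It starts standing on the bench. Origin at the centre of its underside, z up; its yaw has no meaning.
- tile_blue: Blue square tile, 80 x 80 x 4 mm, lying fixed as the floor of one of the four bays of the dark wooden tray. Origin at the centre of its underside, 6 mm above the bench; its top face is 4 mm above the origin; x and y run along the tray's walls. The bay round it is 82 mm square inside; its walls are 7 mm thick and end 30 mm above the bench. The tray is fixed, 185 mm square, its bays two by two with centres 89 mm apart; which colour is in which bay changes.
- tile_red: Red square tile, 80 x 80 x 4 mm, lying fixed as the floor of one of the four bays of the dark wooden tray. Origin at the centre of its underside, 6 mm above the bench; its top face is 4 mm above the origin; x and y run along the tray's walls. The bay round it is 82 mm square inside; its walls are 7 mm thick and end 30 mm above the bench. The tray is fixed, 185 mm square, its bays two by two with centres 89 mm apart; which colour is in which bay changes.
- tile_green: Green square tile, 80 x 80 x 4 mm, lying fixed as the floor of one of the four bays of the dark wooden tray. Origin at the centre of its underside, 6 mm above the bench; its top face is 4 mm above the origin; x and y run along the tray's walls. The bay round it is 82 mm square inside; its walls are 7 mm thick and end 30 mm above the bench. The tray is fixed, 185 mm square, its bays two by two with centres 89 mm apart; which colour is in which bay changes.
- tile_yellow: Yellow square tile, 80 x 80 x 4 mm, lying fixed as the floor of one of the four bays of the dark wooden tray. Origin at the centre of its underside, 6 mm above the bench; its top face is 4 mm above the origin; x and y run along the tray's walls. The bay round it is 82 mm square inside; its walls are 7 mm thick and end 30 mm above the bench. The tray is fixed, 185 mm square, its bays two by two with centres 89 mm apart; which colour is in which bay changes.
- brown_jar_blue: Brown terracotta jar with a blue lid, a look-alike of the blue-lidded porcelain jar, to be left alone; one solid closed piece: round body 58 mm across at its widest and 40 mm high, foot 46 mm across, then a straight-sided round lid 32 mm across and 32 mm tall, 72 mm in all, about 0.16 kg; made to be lifted by its lid. It starts standing on the bench. Origin at the centre of its underside, z up; its yaw has no meaning.
- brown_jar_green: Brown terracotta jar with a green lid, a look-alike of the green-lidded porcelain jar, to be left alone; one solid closed piece: round body 58 mm across at its widest and 40 mm high, foot 46 mm across, then a straight-sided round lid 32 mm across and 32 mm tall, 72 mm in all, about 0.16 kg; made to be lifted by its lid. It starts standing on the bench. Origin at the centre of its underside, z up; its yaw has no meaning.
Not all that is in view belongs to the job. What is shaped like the jar_yellow but pink is not meant.

How it is judged:
By the outcome, as a careful person would: the job done as asked, in the order asked, and still so for the second after the job is handed in, with the robot touching nothing.
It also fails if it takes over 104 s, if anything falls off the work surface, if the arm or the gripper's body presses on something with over 40 N, if the wrist force passes 120 N, or if a joint passes its speed limit or range.

## Working session

There is one attempt and no reset: what is moved stays moved. The work goes in short steps, each a Python script; the robot and the scene stay as the last script left them, time stands still between calls to the robot, and variables do not carry over. Pictures are saved under pics/ and viewed, at most 14 in all, crops included, and the job is handed in when it is done.

```bash
mkdir -p pics; ls
python3 - <<'E'
from workcell import *
import cv2,numpy as np
for n in("top","side"):
    c=camera(n); cv2.imwrite(f"pics/{n}0.png",c["img"][:,:,::-1])
    print(n,c["vfov"],c["cx"],c["cy"],np.round(c["R"],3).tolist(),np.round(c["t"],3))
print(get_time_s(),get_tool_rot(),nose_length)
E
```

```text
pics
top 49.44222493457631 257.2705806462723 192.9775517010149 [[-0.025, -1.0, -0.001], [-0.978, 0.025, -0.208], [0.208, -0.004, -0.978]] [0.004 0.584 0.885]
side 48.54592070424687 255.2715194569792 194.8874312544033 [[0.849, -0.527, 0.023], [-0.293, -0.506, -0.811], [0.439, 0.682, -0.584]] [-0.495  0.21   0.78 ]
0.1 [-3.14048208e+00 -1.37611959e-04  2.71778616e+00] 0.014
```

View pics/top0.png

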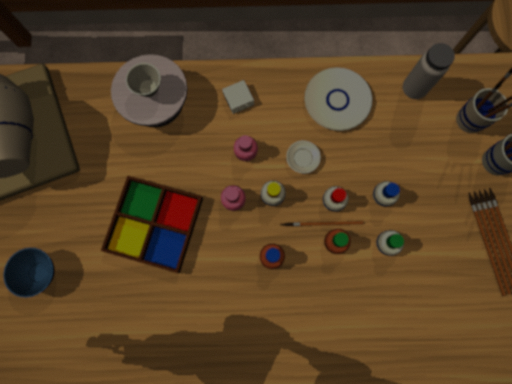

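View pics/side0.png

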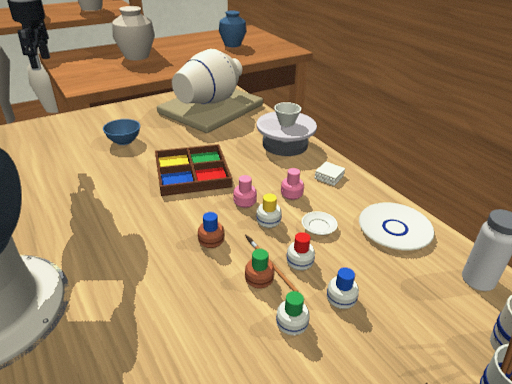

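Top view candidates: 
- White-bodied jars: yellow lid (273,188), red (339,195), blue (392,190), green (396,241).
- Brown jars: blue lid (273,256), green (341,240). These stay where they are. 
- Pink look-alikes: (245,147) and (233,197), not meant.
- Tray tiles: green (141,201), red (180,211), yellow (130,237), blue (167,247).

Next I'll measure positions and confirm the body colours in an enlarged crop.

```bash
cat > h.py <<'E'
from workcell import *
import cv2,numpy as np
H={'blue':[(105,125)],'red':[(0,4),(175,180)],'green':[(50,85)],'yellow':[(24,34)]}
def blobs(c,col,amin=40,smin=150):
    h=cv2.cvtColor(c["img"],cv2.COLOR_RGB2HSV)
    m=sum(cv2.inRange(h,(a,smin,60),(b,255,255)) for a,b in H[col])
    n,l,s,ce=cv2.connectedComponentsWithStats(m)
    return [(ce[i],s[i]) for i in range(1,n) if s[i,4]>=amin]
def ray(c,p):
    f=192/np.tan(np.radians(c["vfov"]/2))
    R=np.array(c["R"]);t=np.array(c["t"])
    d=R.T@np.array([(p[0]-c["cx"])/f,(p[1]-c["cy"])/f,1]);return -R.T@t,d/np.linalg.norm(d)
def onz(c,p,z):
    o,d=ray(c,p);return o+d*(z-o[2])/d[2]
def tri(a,b):
    A=sum(np.eye(3)-np.outer(d,d) for o,d in(a,b));B=sum((np.eye(3)-np.outer(d,d))@o for o,d in(a,b))
    return np.linalg.solve(A,B)
E
python3 - <<'E'
from h import *
T=camera("top");S=camera("side")
for col in H:
    for n,c,z in(("top",T,.06),("side",S,.056)):
        for p,s in blobs(c,col):
            zz=.01 if s[4]>350 and n=="top" else z
            print(col,n,p.round(1),s[2:],onz(c,p,zz).round(3))
a=cv2.resize(T["img"][160:280,220:420],None,fx=3.5,fy=3.5,interpolation=cv2.INTER_CUBIC)
cv2.imwrite("pics/crop1.png",a[:,:,::-1])
E
```

```text
blue top [392.  189.3] [ 13  13 130] [ 0.585 -0.318  0.06 ]
blue top [167.7 247.8] [ 34  39 883] [0.469 0.201 0.01 ]
blue top [272.7 254.8] [ 13  13 134] [ 0.444 -0.041  0.06 ]
blue side [176.4 177.5] [ 32  14 305] [0.447 0.152 0.056]
blue side [209.8 221.5] [ 14  19 231] [ 0.44  -0.041  0.056]
blue side [394.5 228. ] [25 15 78] [ 0.77  -0.259  0.056]
blue side [344.6 278.8] [ 18  23 327] [ 0.58  -0.315  0.056]
blue side [501.9 329.9] [13 24 71] [ 0.728 -0.535  0.056]
red top [253.3 147.8] [ 8 15 46] [ 0.691 -0.004  0.06 ]
red top [338.3 194.8] [ 15  14 160] [ 0.575 -0.195  0.06 ]
red top [177.2 210.9] [  41   39 1081] [0.556 0.18  0.01 ]
red side [210.1 173.4] [ 32  14 317] [0.527 0.127 0.056]
red side [301.5 242.3] [ 16  20 268] [ 0.571 -0.194  0.056]
green top [144.  201.6] [ 32  35 750] [0.58 0.26 0.01]
green top [341. 239.] [ 13  13 141] [ 0.475 -0.194  0.06 ]
green top [396.5 240.3] [ 14  12 137] [ 0.469 -0.317  0.06 ]
green side [204.6 156.8] [ 29  10 194] [0.551 0.207 0.056]
green side [259.4 259.6] [ 16  22 279] [ 0.471 -0.193  0.056]
green side [293.6 303.5] [ 18  24 358] [ 0.464 -0.314  0.056]
yellow top [273.3 189.1] [ 14  15 155] [ 0.592 -0.048  0.06 ]
yellow top [131.8 237.2] [ 34  38 880] [0.496 0.286 0.01 ]
yellow side [173.1 161.6] [ 30   9 187] [0.469 0.226 0.056]
yellow side [269.2 197.6] [14  9 95] [ 0.599 -0.033  0.056]
```

View pics/crop1.png

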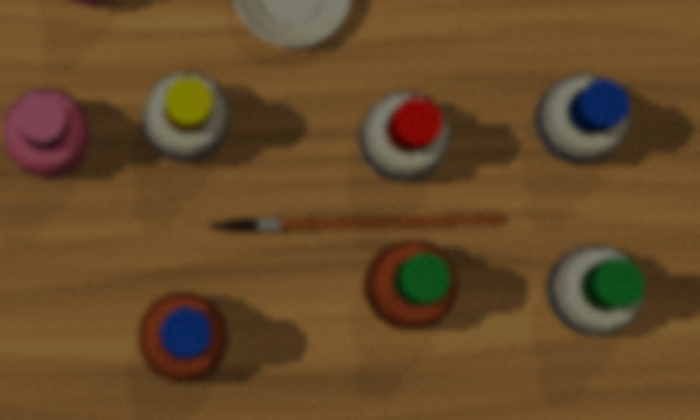

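The crop confirms white bodies under the yellow (273,189), red (338,195), blue (392,189) and green (396,240) lids. Blue (273,255) and green (341,239) are brown. Both views agree to within about 5 mm, and the tile spacings match the 89 mm pitch. I'll start with yellow.

```bash
cat > pp.py <<'E'
from h import *
J={'blue':(.583,-.316),'red':(.573,-.1945),'green':(.467,-.3155),'yellow':(.594,-.046)}
B={'red':(.556,.177),'blue':(.470,.201),'green':(.580,.262),'yellow':(.495,.287)}
O=[np.pi,0,np.pi/2]; ZG=.060; ZT=.165
def pick(k):
    x,y=J[k]; gripper_to(.06,40)
    goto([x,y,ZT-.02],O); g=line_to([x,y,ZG],rate=.12,guard=8)
    if g: print("CONTACT on descent",get_tcp_pos()); return False
    gripper_to(.02,40); w=get_width(); print(k,"width",w,"gf",get_gripper_force())
    line_to([x,y,ZT],rate=.15); print("lifted",get_width(),get_force().round(2),get_time_s())
    return abs(get_width()-.032)<.004
def place(k):
    x,y=B[k]; goto([x,y,ZT],O); line_to([x,y,ZG+.018],rate=.15)
    g=line_to([x,y,ZG+.006],rate=.02,guard=4); print("touch",g,get_tcp_pos().round(4))
    gripper_to(.06); line_to([x,y,ZT-.02],rate=.15); print(get_time_s())
E
python3 - <<'E'
from pp import *
if pick('yellow'):
    c=camera("side"); cv2.imwrite("pics/lift.png",c["img"][:,:,::-1])
    place('yellow')
c=camera("side"); cv2.imwrite("pics/side1.png",c["img"][:,:,::-1])
E
```

```text
yellow width 0.019863355555944276 gf 0.0
lifted 0.020140406075790693 [-0.03  1.05  0.2 ] 5.25
```

View pics/side1.png

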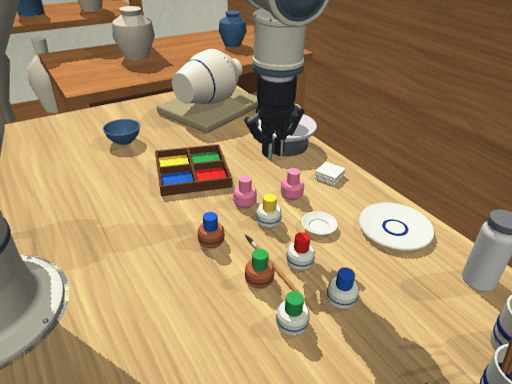

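The side view shows yellow still standing at (269,212), with the empty gripper's fingertips at about (268,155). I'll compare that with the projected TCP.

Run:
```python
from pp import *
c=camera("side");f=192/np.tan(np.radians(c["vfov"]/2))
def pr(c,X):
    p=np.array(c["R"])@X+c["t"];f=192/np.tan(np.radians(c["vfov"]/2));return (p[:2]/p[2]*f+[c["cx"],c["cy"]]).round(1)
t=get_tcp_pos();print(t,get_tool_rot(),get_q().round(3),pr(c,t),pr(c,t-[0,0,.014]))
T=camera("top");print(pr(T,t))
W=camera("wrist");cv2.imwrite("pics/w.png",np.hstack([W["img"],T["img"]])[::1,::1,::-1][:, :, :].copy() if 0 else cv2.resize(np.hstack([W["img"],T["img"]]),(800,300))[:,:,::-1])
print(np.round(W["R"],3).tolist(),np.round(W["t"],3),W["vfov"])
for p,s in blobs(W,'yellow',100): print(p,s,onz(W,p,.072))
```

```text
[ 0.59339524 -0.04589504  0.16387107] [-3.13974012e+00 -3.47206596e-04  1.57080577e+00] [-0.178  0.508  1.484  0.     1.151 -0.178] [272.6 160.9] [272.3 166.4]
[274.4 177.4]
[[1.0, -0.001, -0.002], [-0.0, -0.955, 0.297], [-0.002, -0.297, -0.955]] [-0.594 -0.067  0.316] 70.00500886851542
```

View pics/w.png

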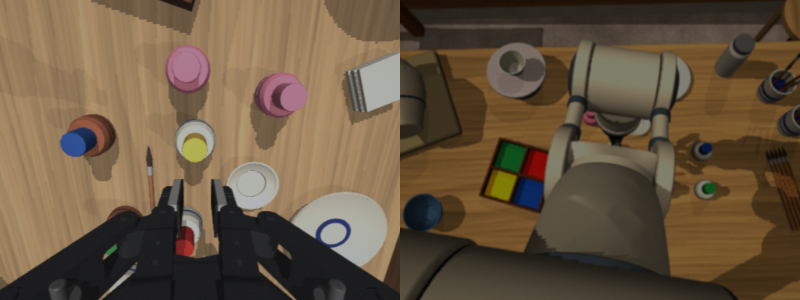

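The wrist view shows the yellow lid at about (250,192) of 512×384, directly under the gripper and consistent with my estimate. The fingertips look higher than predicted, so I'll descend again and look before closing.

Run:
```python
from pp import *
x,y=J['yellow'];gripper_to(.06,40)
print(line_to([x,y,ZG],rate=.12,guard=8),get_tcp_pos(),get_width(),get_force())
c=camera("side");W=camera("wrist")
a=cv2.resize(c["img"][110:260,180:360],(480,400),interpolation=cv2.INTER_CUBIC)
b=cv2.resize(W["img"][150:350,150:350],(320,400)) 
cv2.imwrite("pics/d1.png",np.hstack([a,b])[:,:,::-1])
```

```text
False [ 0.59448375 -0.04609903  0.06065432] 0.05993723165734568 [-0.65545002  0.17967419 -0.49247541]
```

View pics/d1.png

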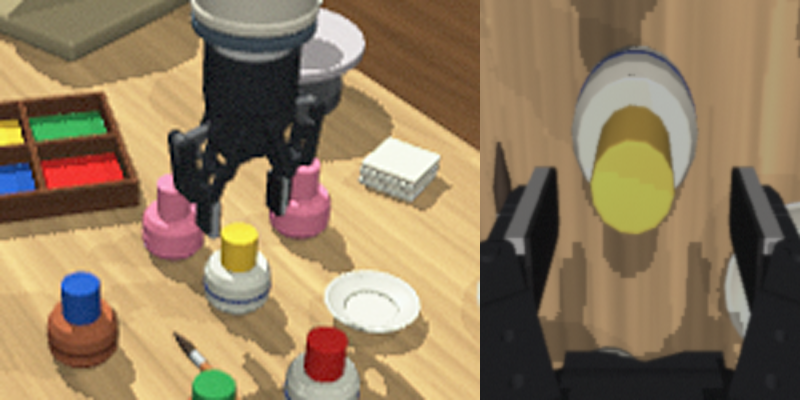

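Run:
```python
from pp import *
def pr(c,X):
    p=np.array(c["R"])@X+c["t"];f=192/np.tan(np.radians(c["vfov"]/2));return (p[:2]/p[2]*f+[c["cx"],c["cy"]]).round(1)
c=camera("side");W=camera("wrist")
for n,X in {"tip":(.5945,-.046,.047),"tip+z15":(.5945,-.046,.062),"tip+y15":(.5945,-.031,.047),"lidtop":(.594,-.047,.072),"foot":(.594,-.047,0)}.items(): print(n,pr(c,np.array(X)),pr(W,np.array(X)))
for s in(-.03,.03): print(pr(c,np.array([.5945+s,-.046,.047])),pr(W,np.array([.5945+s,-.046,.047])))
```

```text
tip [270.7 204.2] [250.6 222.9]
tip+z15 [271. 199.] [250.5 232.7]
tip+y15 [267.2 200.9] [250.5 201.9]
lidtop [271.2 195.8] [249.5 241.7]
foot [269.9 220.4] [250.2 201.2]
[259.7 208.2] [206.1 223. ]
[281.4 200.4] [295.  222.9]
```

In both views the fingertips sit about 30 mm higher than the stated geometry (z≈0.08, lateral position fine). I'll lower by 28 mm under guard and check.

Run:
```python
from pp import *
x,y=J['yellow']
print(line_to([x,y,.034],rate=.04,guard=4),get_tcp_pos(),get_force())
c=camera("side");W=camera("wrist")
a=cv2.resize(c["img"][150:250,210:330],(480,400),interpolation=cv2.INTER_CUBIC)
b=cv2.resize(W["img"][150:350,150:350],(320,400)) 
cv2.imwrite("pics/d2.png",np.hstack([a,b])[:,:,::-1])
```

```text
False [ 0.59408334 -0.04602237  0.03405682] [-0.4081299   0.77437409  0.37407354]
```

View pics/d2.png

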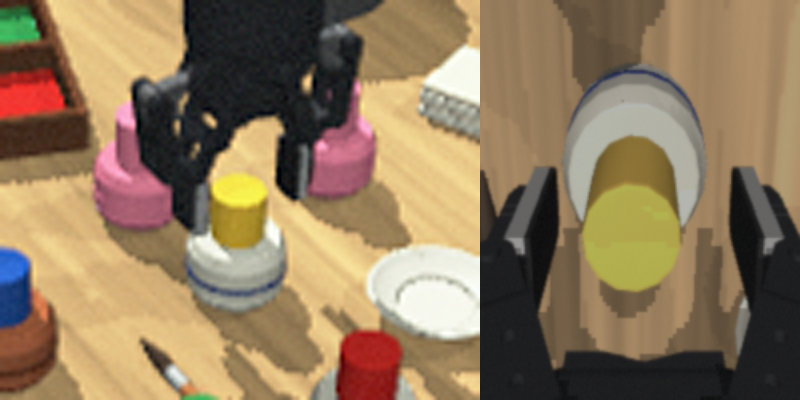

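The left and right fingertips are now at about (260,207) and (284,199), alongside the lid at z≈0.047. I'll grip 2 mm higher, lift, look, then place.

```bash
sed -i 's/ZG=.060/ZG=.036/' pp.py
python3 - <<'E'
from pp import *
x,y=J['yellow']
line_to([x,y,ZG],rate=.04); gripper_to(.02,40); print(get_width(),get_gripper_force())
line_to([x,y,ZT],rate=.15); print(get_width(),get_force(),get_time_s())
c=camera("side")
if abs(get_width()-.032)<.005:
    place('yellow')
d=camera("side")
f=lambda c:cv2.resize(c["img"][90:240,130:330],(400,300),interpolation=cv2.INTER_CUBIC)
cv2.imwrite("pics/d3.png",np.hstack([f(c),f(d)])[:,:,::-1])
E
```

```text
0.030846658037180594 39.02532935142517
0.03092774716557925 [-0.37580533  0.25920195 -2.84558306] 9.6583
touch True [0.4944 0.287  0.0455]
13.5833
```

View pics/d3.png

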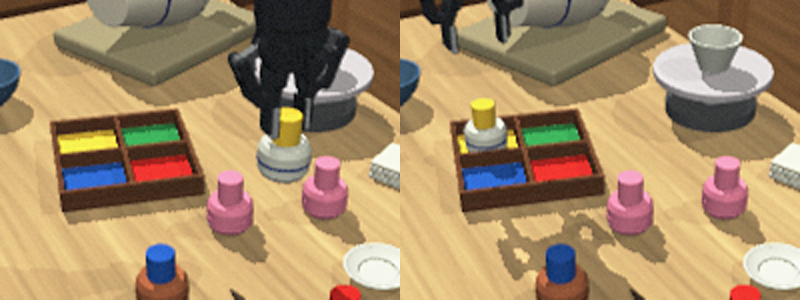

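Yellow stands in its bay at side (242,145). The touch-down height of 0.0455 matches the expected 0.046. Now the other three.

Run:
```python
from pp import *
for k in('red','blue','green'):
    if not pick(k): print("stop",k);break
    place(k)
c=camera("side");f=cv2.resize(c["img"],(800,600))
cv2.imwrite("pics/d4.png",f[:,:,::-1])
```

```text
red width 0.030663419554560516 gf 39.07701015472412
lifted 0.030935935243211424 [-0.09 -0.67 -1.72] 18.0583
touch True [0.5558 0.1771 0.0465]
21.9833
blue width 0.03047989457632312 gf 39.075998067855835
lifted 0.03081764305045197 [ 0.42  0.3  -1.64] 26.425
touch True [0.4696 0.201  0.0464]
30.875
green width 0.03100717217164204 gf 38.96842896938324
lifted 0.030816737912037078 [-0.37 -0.64 -1.67] 35.4
touch True [0.5797 0.2621 0.0463]
40.05
```

View pics/d4.png

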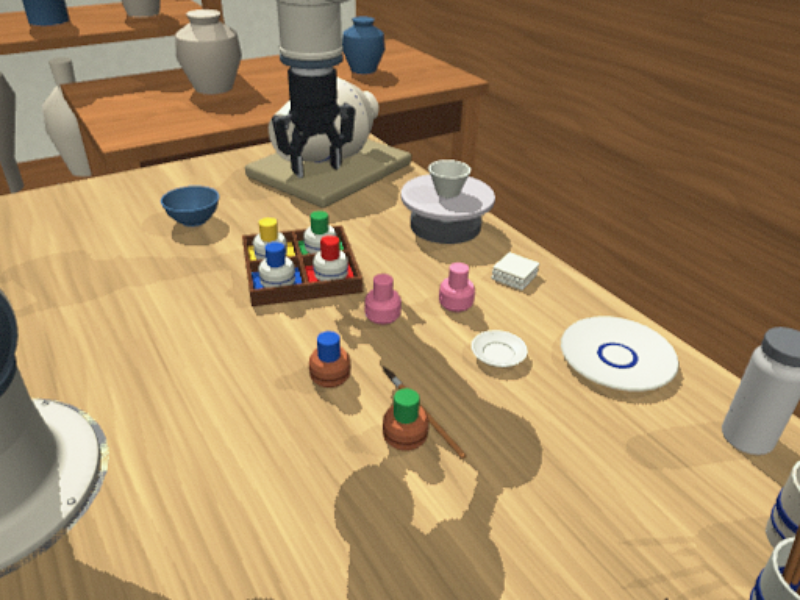

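All four jars stand upright in their matching bays: yellow (268,240), green (319,232), blue (276,263) and red (330,262). The brown jars at (329,362) and (406,420) are untouched, and the arm is clear.

```bash
python3 -c "
from workcell import *
print(hand_in(),get_time_s())"
```

```text
the job is handed in; nothing more can be done
the job is handed in; nothing more can be done
```

All four porcelain jars stand upright in the bays matching their lids, the brown jars were left untouched, and the job is handed in at about 40 s on the robot's clock.

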